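Shut the air cock and load the blow-off bin

TASK

First shut off the air: turn the valve handle fully home against its stop, so that it stands square across the pipe. Then lift the loading tray by its handle so that all three wooden toy-car blanks slide into the blow-off bin, and lower the tray gently back down until it lies level again, without letting it drop. Leave the things around the work where they are.

Things in the scene. Friction and masses are not known exactly. Their poses are not given: they have to be found in the camera images.
- station: Blow-off bin with loading tray, fixed to the table. Origin on the table; tray handle at local -x, bin at local +x. The bin is an open grey sheet box, 220 x 220 mm, rim 115 mm high, walls 5 mm, spanning local x 55 to 275 mm, y -110 to 110 mm; far (+x) wall 160 mm high. The tray is hinged along the near rim and at rest lies level towards -x on two legs at x -75 mm.
- tray (a joint): Hinge of the tray, rad: 0 = level, resting on its legs; grows as the handle end is lifted; stop at 1.15 (steep, blanks slide into the bin). Axis: station's local +y through tray_hinge. The tray (0.45 kg plus blanks) falls back by its own weight when let go. Lifting the handle takes about 2 to 6 N; hinge lightly damped.
- tray_handle (a point): Centre of the tray's handle, a round dark bar 14 mm thick along the station's y, 130 mm long between its arms, 47 mm from the tray's end wall. 170 mm above the table at rest, about 330 mm at the stop. In the tray's frame it lies 205 mm towards -x of the hinge line and 45 mm above it, and moves on an arc about it.
- tray_hinge (a point): Middle of the tray's hinge line, at station local (50, 0, 125) mm; its axes turn with the tray. Tray: aluminium, 200 mm wide, floor top 4 mm above the hinge line, end and side walls up to 38 mm above it, open at the bin end with a lip 15 mm past the hinge over the bin.
- valve: Ball valve on a copper pipe bridge, fixed to the table: base plate 70 x 220 mm, risers at local y -80 and +80 mm, 22 mm pipe along local y with its axis 75 mm above the table, brass valve body of 48 mm diameter in the middle (top at 99 mm). Origin on the table under the valve's axis.
- cock (a joint): Quarter-turn valve handle, rad, about vertical: 0 = shut, hard stop, handle pointing to the valve's local -x, square across the pipe; 1.571 = open, hard stop, pointing to local -y, along the pipe. Grows counter-clockwise seen from above. Starts 0.9 to 1.55 (partly or fully open). Stays where left; friction 0.18 N m, about 2 N at the grip.
- cock_axis (a point): On the valve handle's turning axis, mid-height of the handle, 130 mm above the table. Around it: hub of 32 mm diameter, top 147 mm above the table.
- cock_grip (a point): Middle of the handle's black sleeve, 95 mm from the turning axis, 130 mm above the table. The handle is a flat steel bar 20 mm wide, 14 mm thick, ending 130 mm from the axis (sleeve 75 mm long, 22 mm wide, 16 mm thick). 36 mm free between handle and pipe.
- blank0: One of three alike pale wooden toy-car body blanks, 90 x 40 x 22 mm with a rounded 46 mm long cab on top (40 mm high in all), about 75 g. Origin in the middle of its underside, x along its length. Starts lying in the tray.
- blank1: One of three alike pale wooden toy-car body blanks, 90 x 40 x 22 mm with a rounded 46 mm long cab on top (40 mm high in all), about 75 g. Origin in the middle of its underside, x along its length. Starts lying in the tray.
- blank2: One of three alike pale wooden toy-car body blanks, 90 x 40 x 22 mm with a rounded 46 mm long cab on top (40 mm high in all), about 75 g. Origin in the middle of its underside, x along its length. Starts lying in the tray.
- sanding_block: Bystander: sanding block, 110 x 60 x 47 mm, cork sole with a dark wooden grip; origin mid underside. Leave it.
- cup: Bystander: dark steel cup, 80 mm across, 160 mm high; origin mid underside. Leave it.
- dowel_box: Bystander: open cardboard box 200 x 130 x 60 mm with wooden dowels; origin mid underside. Leave it.

How it is judged:
By the outcome, as a careful person would: the job done as asked, in the order asked, and still so for the second after the job is handed in, with the robot touching nothing.
It also fails if it takes over 59 s, if anything falls off the work surface, if the arm or the gripper's body presses on something with over 40 N, if the wrist force passes 120 N, or if a joint passes its speed limit or range.

ROBOT

A 7-joint arm with a two-finger parallel gripper is mounted at the origin on the work surface. World frame = base frame: x ahead of the robot, y to its left, z up, the work surface at z = 0. Lengths are in mm, angles in rad, forces in N, time in s.
With the tool pointing down it reaches from about 400 to 875 mm from the base axis. Payload 4.4 kg.
Tool frame: the origin (TCP) lies at the very end of the fingers, on their centre line; the grasp point (between the pads) lies 19 mm behind it (ctrl.pinch_z is the z of the grasp point in the tool frame, in mm); z points along the fingers, x is the direction in which the jaws open and shut, and the axes are right-handed (so a half turn about z gives the same grasp; the last joint's range is limited). The gripper opens to 85 mm and grips with 20 to 120 N. Pads are 22 mm wide; open, the fingers measure 114 mm over their backs; the gripper's body (76 mm by 85 mm) begins 54 mm behind the grasp point. The pads swing forward as they close: fully open they stand 13 mm farther back than shut.
Start: joints at [1.259, 0.628, 0.038, 1.517, -0.027, 0.996, -0.02], TCP at [158.193, -630.47, 231.313] pointing down, gripper open.
Joint ranges: [-3.06, 3.06], [-0.37, 2.12], [-1.25, 1.32], [0.18, 2.47], [-1.1, 4.24], [0.23, 1.98], [-2.94, 2.94]. Speed limits (rad/s): [2.57, 2.57, 3.14, 3.14, 3.14, 3.14, 3.14].

INTERFACE

Orientations are given as [roll, pitch, yaw] about the fixed x, y, z axes, in that order (R = Rz(yaw) Ry(pitch) Rx(roll)).
In Python, from cell import sensors, get_image, order, ctrl gives the robot as it stands.
- The arm moves only by the tool arm_command, never from a script. Its argument "rows" is a list that holds one entry, the list of rows, each a list of 6 numbers: the shift along the tool's x, y, z in mm, then the turn, a rotation vector about the tool's x, y, z in degrees. A call has 1 to 20 rows; each row is the pose to reach, as a shift and turn from the pose commanded when the call began, along the tool's axes at that moment; what a row does not reach only later rows make up. A row lasts 1/12 s, in which the tool goes at most 41.7 mm and 7.16 degrees, less where a joint would pass 70% of its speed; a pose out of reach is approached as far as the arm can. A call with a gripper value outside its range is refused whole. "claw" is the opening, from -1 (shut) to 1 (fully open), set as the call begins (left out, the last holds). The fingers move at their own pace and stop on an object; the grip force is fixed at half the most. Time passes only in rows, so rows that repeat a pose let the fingers close. It gives the time, the measured TCP pose, the force and the opening at its end, in the units of the state.
- sensors.read_state(): the state, without advancing time (a new reading comes with each control period).
- get_image(name): name is "scene" or "side" or "wrist"; returns a dict with "pixels" (480x640x3 uint8, red, green, blue), "z_map" (480x640 float32, mm along the optical axis (not along the pixel's ray), 0 where there is no reading), "K" (3x3 intrinsics, pixels), "pose" (4x4, takes a point from camera to world coordinates). Camera axes: x right, y up, looking along -z (the intrinsics and any distortion apply to the point x, -y, -z); pixel columns grow to the right and rows downward; lengths in mm; the calibration is good to about 2 mm. The wrist camera is an equidistant fisheye: a pixel r from the principal point sees the ray r / f radians off the axis. A picture is of the moment at which its call begins.
- order.finish_job(): hands the job in, once; it reports no verdict.
The state is a dict: "clock": time; "qpos": joint angles; "qd": joint speeds; "tau": joint torques, N m; "eef_pos": TCP position; "tool_rot": TCP orientation; "force": force on the tool from outside, world axes, zero at the start; "torque": the same for the moment, N m; "width": finger opening in mm.
Only numpy, scipy, OpenCV 4.12 (cv2) and the standard library are available. Lean on these libraries where they do the work, as an engineer would, in place of code of your own. Each camera call takes 0.05 s, during which the arm holds its last target.

## Working session

There is one attempt and no reset: what is moved stays moved. The work goes in short steps, Python scripts to look and compute and a tool call to move; the robot and the scene stay as the last step left them, time stands still between calls to the robot, and variables do not carry over. Pictures are saved under pics/ and viewed, and the job is handed in when it is done.

Besides the shell and the picture viewer there is one more tool, called as name(argument=value, ...), one argument or row to a line, values as JSON. arm_command: Moves the arm, as the interface text tells. Its arguments: {"type":"object","properties":{"rows":{"type":"array","items":{"type":"array","items":{"type":"array","items":{"type":"number"}}}},"claw":{"type":"number"}},"required":["rows"]}

```bash
ls; mkdir -p pics; python3 - <<'E'
from cell import sensors,get_image,order,ctrl
import cv2,numpy as np
print(sensors.read_state(), ctrl.pinch_z)
for n in ["scene","side","wrist"]:
    im=get_image(n); cv2.imwrite(f"pics/{n}0.png",im["pixels"][:,:,::-1]); np.savez(f"pics/{n}0.npz",**im)
    print(n,im["K"].tolist(),im["pose"].round(3).tolist())
E
```

```text
pics
{'clock': 0.0, 'qpos': array([ 1.25918735,  0.62934211,  0.03844721,  1.51841219, -0.02699845,
        0.99629921, -0.02001097]), 'qd': array([ 1.13452173e-04, -2.07686887e-04, -3.39351850e-04,  1.62116863e-04,
        1.35941500e-05, -5.61684465e-04,  3.64043420e-04]), 'tau': array([-2.08286849e-06, -5.63407159e+01,  1.22652333e+00, -1.93449032e+01,
        1.11151597e-02,  1.05206994e-02,  1.52345046e-05]), 'eef_pos': array([ 158.03706216, -629.82532964,  230.37767175]), 'tool_rot': array([ 3.14156181e+00,  1.94242380e-03, -1.32500276e+00]), 'force': array([ 0.1873462 , -0.72596802, -0.07406062]), 'torque': array([-0.01029984,  0.00176468, -0.01175178]), 'width': 85.49920829776366} -18.700000000000003
scene [[615.9204889556366, 0.0, 316.2408609958589], [0.0, 615.9204889556366, 234.27130488335087], [0.0, 0.0, 1.0]] [[0.449, -0.774, 0.447, 1245.844], [0.894, 0.387, -0.228, -385.94], [0.004, 0.502, 0.865, 1529.426], [0.0, 0.0, 0.0, 1.0]]
side [[516.8389551642055, 0.0, 308.86596337029044], [0.0, 516.8389551642055, 241.4731555602734], [0.0, 0.0, 1.0]] [[-0.967, 0.145, -0.208, 170.436], [-0.253, -0.568, 0.783, 1231.709], [-0.004, 0.81, 0.586, 1041.244], [0.0, 0.0, 0.0, 1.0]]
wrist [[371.64829954431775, 0.0, 319.47837350233027], [0.0, 371.64829954431775, 237.15859747716055], [0.0, 0.0, 1.0]] [[0.242, 0.933, 0.266, 224.421], [-0.97, 0.234, 0.065, -613.154], [-0.002, -0.274, 0.962, 372.497], [0.0, 0.0, 0.0, 1.0]]
```

View pics/scene0.png

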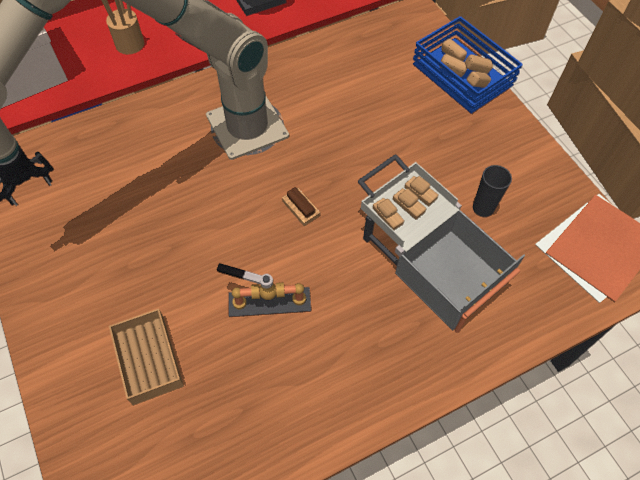

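View pics/side0.png

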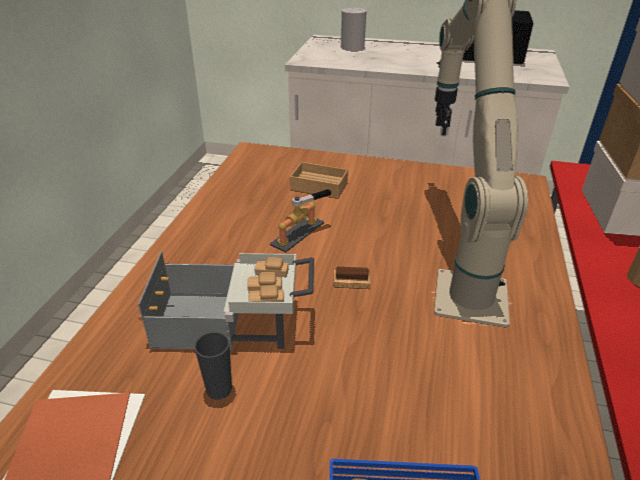

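View pics/wrist0.png

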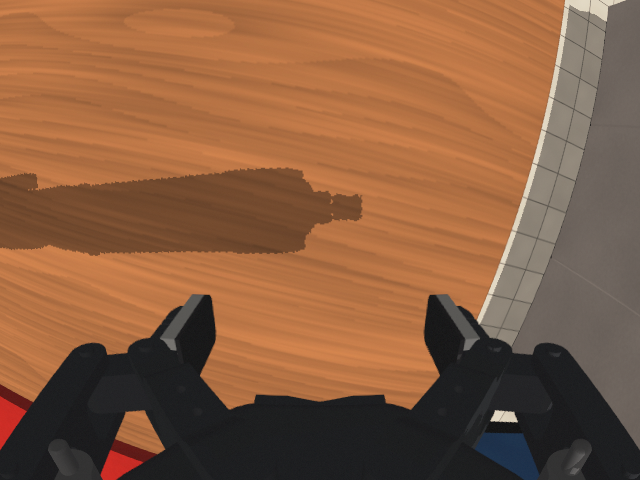

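The scene view shows the tray with three blanks around (410,200), its handle bar at (383,175), the bin at (460,265) and the cup at (490,190). The valve hub is at (267,280) and its black sleeve at (230,271); the base plate is at (270,302). The handle points left along the pipe, so the valve is nearly open.

```bash
cat > h.py <<'E'
import numpy as np,cv2
def load(n): return dict(np.load(f"pics/{n}.npz"))
def pts(d):
    K,P,Z=d["K"],d["pose"],d["z_map"]
    v,u=np.mgrid[0:480,0:640]
    x=(u-K[0,2])/K[0,0]*Z; y=-(v-K[1,2])/K[1,1]*Z
    c=np.stack([x,y,-Z,np.ones_like(Z)],-1)
    return (c@P.T)[...,:3]
def ray(d,u,v,z):
    K,P=d["K"],d["pose"]
    r=P[:3,:3]@np.array([(u-K[0,2])/K[0,0],-(v-K[1,2])/K[1,1],-1]); o=P[:3,3]
    return o+r*(z-o[2])/r[2]
E
python3 - <<'E'
from h import *
for n,box_v,box_s in [("scene0",(205,255,330,320),(345,140,535,335)),("side0",(265,180,340,250),(135,245,325,360))]:
    d=load(n);W=pts(d);im=d["pixels"].astype(int);dark=(im.max(-1)<75)
    def sel(b): 
        m=np.zeros((480,640),bool);m[b[1]:b[3],b[0]:b[2]]=1;return m&(d["z_map"]>0)
    v=sel(box_v); zz=W[...,2]
    def rep(t,m):
        p=W[m]; 
        if len(p)<5: print(n,t,len(p));return
        c=p.mean(0); r=cv2.minAreaRect(p[:,:2].astype(np.float32))
        print(n,t,len(p),c.round(1),"med z",np.median(p[:,2]).round(1),"rect",np.round(r[0],1),np.round(r[1],1),round(r[2],1))
    rep("sleeve",v&dark&(zz>115)&(zz<150)); rep("hubtop",v&(zz>142)&(zz<152)); rep("handle all",v&(zz>122)&(zz<152))
    rep("plate",v&(zz>4)&(zz<20)&dark);rep("pipe",v&(zz>65)&(zz<95)&~dark)
    s=sel(box_s)
    rep("bar",s&dark&(zz>150)&(zz<182)); rep("rim115",s&(zz>112)&(zz<118)); rep("top160",s&(zz>156)&(zz<164)); rep("trayfloor",s&(zz>126)&(zz<132));rep("traywall",s&(zz>160)&(zz<166)&~dark)
E
python3 -c "
from h import *
d=load('scene0');cv2.imwrite('pics/cs.png',cv2.resize(d['pixels'][135:335,345:535,::-1],None,fx=3,fy=3));cv2.imwrite('pics/cv.png',cv2.resize(d['pixels'][250:325,205:325,::-1],None,fx=6,fy=6,interpolation=cv2.INTER_CUBIC))"
```

```text
scene0 sleeve 242 [ 528.1 -256.4  137. ] med z 136.6 rect [ 546.6 -236.6] [137.4  24.2] 44.8
scene0 hubtop 83 [ 573.9 -209.4  144.9] med z 144.1 rect [ 557.2 -231.7] [138.1  32.3] 50.7
scene0 handle all 557 [ 554.5 -229.7  136.7] med z 136.6 rect [ 551.6 -233.6] [148.5  33.6] 48.1
scene0 plate 344 [ 592.3 -190.1    8.2] med z 7.7 rect [ 568.1 -220.7] [267.9 129.4] 48.2
scene0 pipe 711 [ 594.7 -192.9   84.3] med z 84.9 rect [ 593.2 -192.5] [182.9  43.7] 63.3
scene0 bar 303 [555.7 355.  161.8] med z 159.9 rect [632.  356.3] [445.8 370.1] 8.1
scene0 rim115 353 [718.4 314.4 114.8] med z 114.7 rect [657.4 349.1] [390.2 389.1] 12.5
scene0 top160 752 [595.2 281.7 160.1] med z 160.1 rect [631.5 348.6] [425.  382.8] 11.9
scene0 trayfloor 1491 [594.2 265.9 128.9] med z 128.9 rect [649.6 349. ] [385.2 392.2] 12.4
scene0 traywall 537 [561.5 250.7 163. ] med z 163.1 rect [629.9 347.1] [428.1 380.6] 11.9
side0 sleeve 118 [ 523.  -252.1  138. ] med z 139.0 rect [ 546.  -235.6] [139.  29.] 42.9
side0 hubtop 70 [ 562.6 -212.4  145.2] med z 144.4 rect [ 547.2 -223.1] [148.5  28.9] 43.2
side0 handle all 278 [ 551.7 -221.8  138. ] med z 138.9 rect [ 548.3 -227.6] [153.2  37.2] 43.1
side0 plate 322 [ 580.2 -183.8   10.2] med z 10.4 rect [ 560.2 -264.5] [383.7  79.9] 71.4
side0 pipe 343 [ 586.1 -181.7   83.3] med z 85.1 rect [ 587.9 -290.4] [386.6  91.9] 77.4
side0 bar 513 [583.6 388.3 161.5] med z 159.1 rect [627.5 361.3] [444.1 362.4] 8.3
side0 rim115 470 [738.2 328.2 115.2] med z 115.2 rect [696.8 312.5] [295.7 414.4] 69.9
side0 top160 811 [606.7 329.3 160.4] med z 160.6 rect [637.2 350.9] [409.3 385.7] 13.0
side0 trayfloor 964 [605.9 266.6 129.9] med z 130.1 rect [651.1 340.6] [386.8 358.7] 11.7
side0 traywall 569 [598.2 289.9 162.9] med z 162.9 rect [636.5 349.4] [411.3 381.2] 12.8
```

View pics/cs.png

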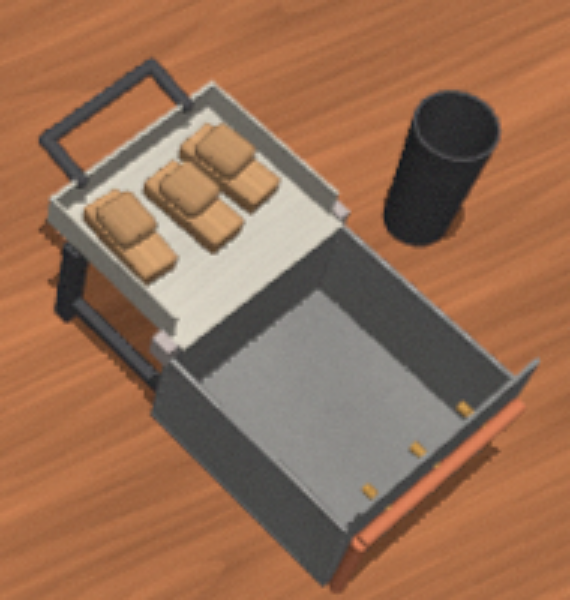

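View pics/cv.png

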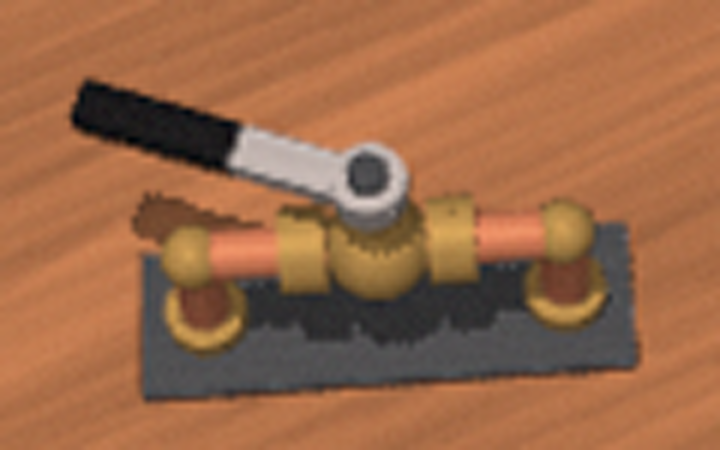

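The enlarged view shows the hub-top centre at about (266.5,278.7), the sleeve from (218,267) to (244,275), and the riser caps at about (236,293) and (300,289). The tray handle corners are at about (360,181.5) and (395.5,156).

```bash
python3 - <<'E'
from h import *
d=load("scene0")
f=lambda a,z:ray(d,a[0],a[1],z)
V=lambda a,z:f((a[0]/6+205-.4,a[1]/6+250-.4),z)
S=lambda a,z:f((a[0]/3+345-.33,a[1]/3+135-.33),z)
print("hub",V((369,172),147).round(1))
e0,e1=V((80,103),138),V((235,150),138);print("sleeve ends",e0.round(1),e1.round(1),np.linalg.norm(e0-e1).round(1))
c=[V(p,8) for p in [(142,260),(143,398),(638,368),(625,225)]]
print("plate",np.round(c,1).tolist(),np.mean(c,0).round(1), [np.linalg.norm(c[i]-c[i-1]).round(1) for i in range(4)])
r0,r1=V((187,252),86),V((568,228),86);print("risers",r0.round(1),r1.round(1),np.linalg.norm(r0-r1).round(1),((r0+r1)/2).round(1), np.degrees(np.arctan2(*(r1-r0)[[1,0]])))
t=[S(p,163) for p in [(52,200),(212,85)]];print("tray corners",np.round(t,1).tolist(),np.linalg.norm(t[0]-t[1]))
b=[S(p,174) for p in [(45,140),(152,63)]];print("bar",np.round(b,1).tolist(),np.linalg.norm(b[0]-b[1]))
q=[S(p,160) for p in [(537,362),(330,585)]];print("farwall",np.round(q,1).tolist(),np.linalg.norm(q[0]-q[1]))
W=pts(d);im=d["pixels"].astype(int)
# bar by depth
m=np.zeros((480,640),bool);m[150:185,355:400]=1
m&=(im.max(-1)<90)&(W[...,2]>150)&(W[...,2]<182)
p=W[m];r=cv2.minAreaRect(p[:,:2].astype(np.float32));print("bar U",r,np.median(p[:,2]))
# tray floor
m=np.zeros((480,640),bool);m[160:250,355:465]=1
m&=(W[...,2]>127)&(W[...,2]<131); m=cv2.morphologyEx(m.astype(np.uint8),cv2.MORPH_OPEN,np.ones((3,3)))>0
p=W[m];r=cv2.minAreaRect(p[:,:2].astype(np.float32));print("floor",r)
d2=load("side0");cv2.imwrite('pics/cs2.png',cv2.resize(d2['pixels'][245:365,135:325,::-1],None,fx=4,fy=4));cv2.imwrite('pics/cv2.png',cv2.resize(d2['pixels'][180:255,260:345,::-1],None,fx=7,fy=7,interpolation=cv2.INTER_CUBIC))
E
```

```text
hub [ 589.5 -189.9  147. ]
sleeve ends [ 501.2 -284.4  138. ] [ 550.8 -234.6  138. ] 70.2
plate [[517.9, -279.8, 8.0], [579.9, -305.1, 8.0], [664.9, -103.3, 8.0], [599.7, -77.5, 8.0]] [ 590.6 -191.4    8. ] [np.float64(218.3), np.float64(67.0), np.float64(219.0), np.float64(70.1)]
risers [ 560.4 -266.6   86. ] [ 623.1 -115.8   86. ] 163.4 [ 591.8 -191.2   86. ] 67.40117579853457
tray corners [[504.5, 128.0, 163.0], [459.7, 320.0, 163.0]] 197.12394841897935
bar [[451.6, 149.1, 174.0], [420.1, 278.1, 174.0]] 132.7967054812561
farwall [[827.7, 415.9, 160.0], [917.5, 150.7, 160.0]] 280.0416722171326
bar U ((442.5278015136719, 214.80133056640625), (27.416545867919922, 144.1092987060547), 12.294142723083496) 174.2781123757287
floor ((595.2223510742188, 233.06072998046875), (5.483590126037598, 8.676349639892578), 55.53781509399414)
```

View pics/cs2.png

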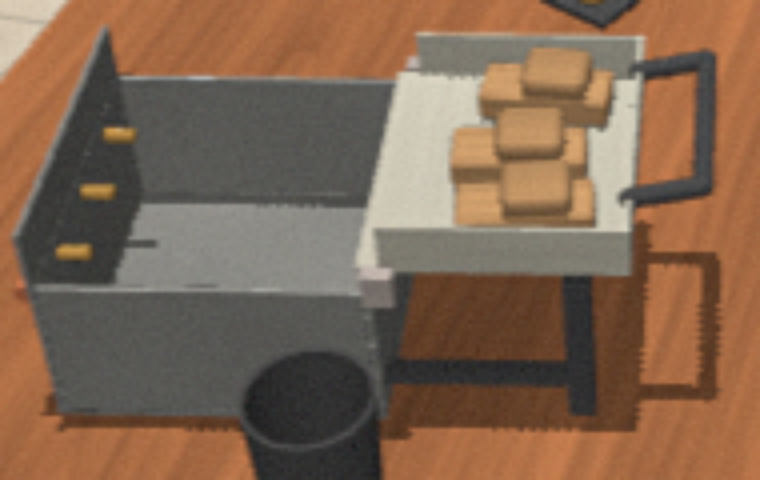

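View pics/cv2.png

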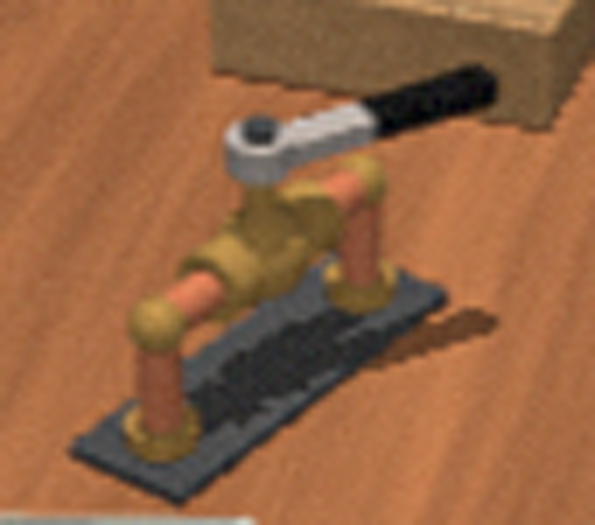

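```bash
cat >> h.py <<'E'
from scipy.spatial.transform import Rotation as R
def tri(d1,p1,d2,p2):
    A=[];b=[]
    M=np.zeros((3,3));v=np.zeros(3)
    for d,p in((d1,p1),(d2,p2)):
        o=d["pose"][:3,3];r=ray(d,p[0],p[1],0)-o;r/=np.linalg.norm(r);Q=np.eye(3)-np.outer(r,r);M+=Q;v+=Q@o
    return np.linalg.solve(M,v)
def row(pos,yaw,tilt=0,cur=None):
    """row to reach world pos with tool down, jaw axis at yaw deg, tilt deg about station-like axis (tool y)"""
    from cell import sensors
    s=sensors.read_state()
    p,r=(np.array(s["eef_pos"]),R.from_euler("xyz",s["tool_rot"])) if cur is None else (np.array(cur[0]),R.from_euler("xyz",cur[1]))
    T=R.from_euler("xyz",[180,0,yaw],degrees=True)*R.from_euler("y",-tilt,degrees=True)
    return np.r_[r.inv().apply(np.array(pos)-p),(r.inv()*T).as_rotvec(degrees=True)].round(1).tolist()
E
python3 - <<'E'
from h import *
d=load("scene0");e=load("side0")
A=lambda a:(a[0]/3+345-.33,a[1]/3+135-.33); B=lambda a:(a[0]/4+135-.4,a[1]/4+245-.4)
VA=lambda a:(a[0]/6+205-.4,a[1]/6+250-.4); VB=lambda a:(a[0]/7+260-.4,a[1]/7+180-.4)
print("bar -y end",tri(d,A((45,140)),e,B((704,57))).round(1),"+y end",tri(d,A((152,63)),e,B((708,188))).round(1))
print("tray corner -y",tri(d,A((52,200)),e,B((644,38))).round(1),"+y",tri(d,A((212,85)),e,B((634,230))).round(1))
print("hub",tri(d,VA((369,172)),e,VB((262,132))).round(1),"sleeve end",tri(d,VA((80,103)),e,VB((490,88))).round(1))
print("riser",tri(d,VA((187,255)),e,VB((362,178))).round(1),tri(d,VA((568,230)),e,VB((158,322))).round(1))
print(row((525,-260,190),-43,cur=([158.193,-630.47,231.313],[3.14159,0,-1.325])))
E
```

```text
bar -y end [452.1 149.4 173.7] +y end [417.6 278.7 171.9]
tray corner -y [503.2 127.4 163.2] +y [456.6 319.2 162.4]
hub [ 588.3 -190.2  146.3] sleeve end [ 497.2 -283.9  130.7]
riser [ 558.3 -266.7   79.4] [ 620.2 -115.8   80.3]
[-270.1, -445.9, 41.3, 0.0, 0.0, -32.9]
```

The two views agree to about 2 mm, and the heights match what was given: hub 146.3 against 147, tray rim 163. I'll move above the sleeve.

arm_command(
  rows=[
    [[-270,-446,41,0,0,-33],[-270,-446,41,0,0,-33],[-270,-446,41,0,0,-33],[-270,-446,41,0,0,-33],[-270,-446,41,0,0,-33],[-270,-446,41,0,0,-33],[-270,-446,41,0,0,-33],[-270,-446,41,0,0,-33],[-270,-446,41,0,0,-33],[-270,-446,41,0,0,-33],[-270,-446,41,0,0,-33],[-270,-446,41,0,0,-33],[-270,-446,41,0,0,-33],[-270,-446,41,0,0,-33],[-270,-446,41,0,0,-33],[-270,-446,41,0,0,-33],[-270,-446,41,0,0,-33],[-270,-446,41,0,0,-33]],
  ],
  claw=1,
)

```text
clock: 1.65
eef_pos: [524.0, -261.8, 190.4]
tool_rot: [3.141, -0.0, -0.752]
force: [0.0, 0.5, 0.5]
width: 85.5
```

```bash
python3 - <<'E'
from h import *
from cell import get_image
im=get_image("wrist"); cv2.imwrite("pics/w1.png",im["pixels"][:,:,::-1]); np.savez("pics/w1.npz",**im)
ax=np.array([589,-190.3]);a=np.radians(226.9)
g=ax+95*np.array([np.cos(a),np.sin(a)]);print(g, row((g[0],g[1],113),-43.1))
E
```

```text
[ 524.0889915  -259.66541628] [-1.3, -1.4, 77.5, 0.0, -0.0, 0.0]
```

View pics/w1.png

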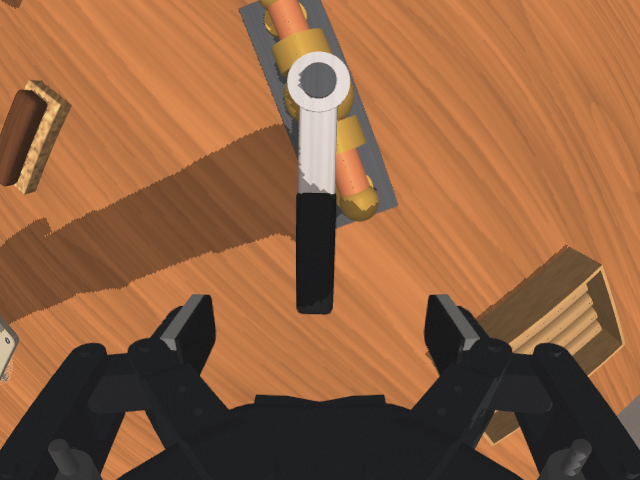

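The wrist view shows the sleeve at column 298–334, upright and centred between the fingers, which stand at 200 and 440. Next I descend and close.

arm_command(
  rows=[
    [[-1,-1,30,0,0,0],[-1,-1,55,0,0,0],[-1,-1,70,0,0,0],[-1,-1,77,0,0,0],[-1,-1,77,0,0,0],[-1,-1,77,0,0,0]],
  ],
  claw=1,
)

```text
clock: 2.2
eef_pos: [525.1, -259.2, 113.7]
tool_rot: [-3.142, -0.0, -0.75]
force: [0.2, -1.1, 1.2]
width: 85.4
```

arm_command(
  rows=[
    [[0,0,0,0,0,0],[0,0,0,0,0,0],[0,0,0,0,0,0],[0,0,0,0,0,0],[0,0,0,0,0,0],[0,0,0,0,0,0],[0,0,0,0,0,0],[0,0,0,0,0,0],[0,0,0,0,0,0],[0,0,0,0,0,0],[0,0,0,0,0,0],[0,0,0,0,0,0]],
  ],
  claw=-1,
)

```text
clock: 3.2
eef_pos: [525.3, -258.8, 113.9]
tool_rot: [-3.141, -0.001, -0.749]
force: [-2.1, -0.5, 4.9]
width: 21.2
```

```bash
python3 - <<'E'
from h import *
from cell import get_image,sensors
im=get_image("wrist"); cv2.imwrite("pics/w2.png",im["pixels"][:,:,::-1])
s=sensors.read_state();print(s["eef_pos"],s["tool_rot"],s["force"],s["torque"],s["width"],s["qpos"].round(2))
ax=np.array([589,-190.3])
p=s["eef_pos"][:2]-ax;a0=np.degrees(np.arctan2(p[1],p[0]))%360;r=np.hypot(*p);print(a0,r)
y0=np.degrees(s["tool_rot"][2])
for k in range(0,80,6):
    a=np.radians(a0-k);q=ax+r*np.array([np.cos(a),np.sin(a)])
    print(k,row((q[0],q[1],s["eef_pos"][2]),y0-k,cur=(s["eef_pos"],s["tool_rot"])))
E
```

```text
[ 525.26716109 -258.79703317  113.91378159] [-3.14140274e+00 -6.97913713e-04 -7.49325155e-01] [0.17803581 0.01726228 6.34285386] [ 0.10855376  0.21705428 -0.10794852] 21.037078570933385 [ 0.48  0.69 -0.1   1.81  0.11  0.65 -0.44]
227.0634535542121 93.56130775209304
0 [0.0, 0.0, 0.0, -0.0, -0.0, 0.0]
6 [-9.8, -0.5, -0.0, -0.0, -0.0, 6.0]
12 [-19.5, -2.0, -0.0, -0.0, -0.0, 12.0]
18 [-28.9, -4.6, -0.0, -0.0, -0.0, 18.0]
24 [-38.1, -8.1, -0.0, -0.0, -0.0, 24.0]
30 [-46.8, -12.5, -0.0, -0.0, -0.0, 30.0]
36 [-55.0, -17.9, -0.0, -0.0, -0.0, 36.0]
42 [-62.6, -24.0, -0.0, -0.0, -0.0, 42.0]
48 [-69.5, -31.0, -0.0, -0.0, -0.0, 48.0]
54 [-75.7, -38.6, -0.0, -0.0, -0.0, 54.0]
60 [-81.0, -46.8, -0.0, -0.0, -0.0, 60.0]
66 [-85.5, -55.5, -0.0, -0.0, -0.0, 66.0]
72 [-89.0, -64.7, -0.0, -0.0, -0.0, 72.0]
78 [-91.5, -74.1, -0.0, -0.0, -0.0, 78.0]
```

View pics/w2.png

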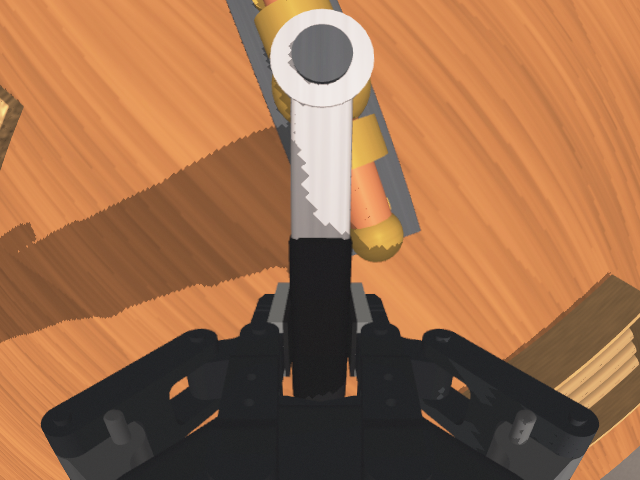

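The fingers hold the sleeve at (320,310), with a width of 21 mm. I'll turn about the axis, first 42 degrees.

arm_command(
  rows=[
    [[-5,0,0,0,0,3],[-9.8,-0.5,0,0,0,6],[-14.7,-1.2,0,0,0,9],[-19.5,-2,0,0,0,12],[-24.2,-3.2,0,0,0,15],[-28.9,-4.6,0,0,0,18],[-33.5,-6.3,0,0,0,21],[-38.1,-8.1,0,0,0,24],[-42.5,-10.2,0,0,0,27],[-46.8,-12.5,0,0,0,30],[-51,-15.1,0,0,0,33],[-55,-17.9,0,0,0,36],[-58.9,-20.8,0,0,0,39],[-62.6,-24,0,0,0,42],[-62.6,-24,0,0,0,42]],
  ],
)

```text
clock: 4.5
eef_pos: [496.1, -197.8, 113.9]
tool_rot: [-3.14, -0.0, -1.484]
force: [-0.1, -0.4, 5.1]
width: 21.2
```

```bash
python3 - <<'E'
from h import *
from cell import get_image,sensors
s=sensors.read_state();print(s["eef_pos"],np.degrees(s["tool_rot"]),s["force"],s["torque"],s["width"],s["qpos"].round(2))
ax=np.array([589,-190.3])
p=s["eef_pos"][:2]-ax;a0=np.degrees(np.arctan2(p[1],p[0]))%360;r=np.hypot(*p);print(a0,r)
y0=np.degrees(s["tool_rot"][2])
r=93.5
for k in range(0,36,3):
    a=np.radians(a0-k);q=ax+r*np.array([np.cos(a),np.sin(a)])
    print(k,row((q[0],q[1],s["eef_pos"][2]),y0-k,cur=(s["eef_pos"],s["tool_rot"])))
E
```

```text
[ 496.12400046 -197.82911354  113.88909543] [-1.79931511e+02 -2.63076684e-02 -8.50003874e+01] [-0.11669085 -0.40975144  5.14610497] [ 0.11476107  0.10358797 -0.1068965 ] 21.21637658061986 [ 0.25  0.63  0.11  1.95 -0.12  0.56 -1.04]
184.63462199949848 93.18067847090948
0 [-0.0, 0.3, -0.0, -0.1, -0.0, 0.0]
3 [-4.9, 0.2, -0.0, -0.1, -0.0, 3.0]
6 [-9.8, -0.3, -0.0, -0.1, -0.0, 6.0]
9 [-14.6, -0.9, -0.0, -0.1, -0.0, 9.0]
12 [-19.4, -1.8, -0.0, -0.1, -0.0, 12.0]
15 [-24.2, -3.0, -0.0, -0.1, -0.0, 15.0]
18 [-28.9, -4.4, -0.0, -0.1, -0.0, 18.0]
21 [-33.5, -6.1, -0.0, -0.1, -0.0, 21.0]
24 [-38.0, -8.0, -0.0, -0.1, -0.0, 24.0]
27 [-42.4, -10.1, -0.0, -0.1, -0.0, 27.0]
30 [-46.7, -12.5, -0.0, -0.1, -0.0, 30.0]
33 [-50.8, -15.1, -0.0, -0.1, -0.0, 33.0]
```

arm_command(
  rows=[
    [[-4.9,0,0,0,0,3],[-9.8,-0.4,0,0,0,6],[-14.6,-1,0,0,0,9],[-19.4,-1.9,0,0,0,12],[-24.2,-3.1,0,0,0,15],[-28.9,-4.5,0,0,0,18],[-33.5,-6.2,0,0,0,21],[-38,-8.1,0,0,0,24],[-39.5,-8.8,0,0,0,25],[-41,-9.5,0,0,0,26],[-41,-9.5,0,0,0,26]],
  ],
)

```text
clock: 5.42
eef_pos: [502.3, -156.3, 113.9]
tool_rot: [-3.14, 0.0, -1.935]
force: [-0.2, 1.1, 5.2]
width: 21.1
```

arm_command(
  rows=[
    [[-1.6,0,0,0,0,1],[-3.2,0,0,0,0,2],[-3.2,0,0,0,0,2],[-3.2,0,0,0,0,2]],
  ],
)

```text
clock: 5.75
eef_pos: [502.9, -154.7, 113.9]
tool_rot: [-3.14, -0.001, -1.967]
force: [-1.5, -1.9, 5.4]
width: 21.1
```

```bash
cat > st.py <<'E'
from h import *
from cell import get_image,sensors
s=sensors.read_state();print(s["clock"],s["eef_pos"].round(1),np.degrees(s["tool_rot"]).round(2),s["force"].round(1),s["torque"].round(2),s["width"].round(1),s["qpos"].round(2))
ax=np.array([589,-190.3])
p=s["eef_pos"][:2]-ax;a0=np.degrees(np.arctan2(p[1],p[0]))%360;r=np.hypot(*p);print("valve ang",a0,r)
E
python3 st.py
```

```text
Traceback (most recent call last):
  File "st.py", line 3, in <module>
    s=sensors.read_state();print(s["clock"],s["eef_pos"].round(1),np.degrees(s["tool_rot"]).round(2),s["force"].round(1),s["torque"].round(2),s["width"].round(1),s["qpos"].round(2))
                                                                                                                                              ^^^^^^^^^^^^^^^^
AttributeError: 'float' object has no attribute 'round'
```

arm_command(
  rows=[
    [[-1.6,-0.4,0,0,0,1],[-3.2,-1,0,0,0,2],[-4.5,-1.3,0,0,0,3],[-4.5,-1.3,0,0,0,3],[-4.5,-1.3,0,0,0,3]],
  ],
)

```text
clock: 6.17
eef_pos: [503.3, -154.6, 113.9]
tool_rot: [-3.141, -0.007, -2.017]
force: [-7.1, -9.8, 7.8]
width: 21.0
```

```bash
sed -i 's/s\["width"\].round(1)/round(s["width"],1)/' st.py; python3 st.py
```

```text
6.1667 [ 503.3 -154.6  113.9] [-179.99   -0.4  -115.58] [-7.1 -9.8  7.8] [-1.91  1.3   2.11] 21.0 [ 0.06  0.64  0.28  1.97 -0.3   0.56 -1.48]
valve ang 157.37461964662208 92.86604107419315
```

The handle stopped at 157.4°, the measured square direction, and the reaction force rose. It is against its stop, so I'll open and retreat.

arm_command(
  rows=[
    [[0,0,0,0,0,0],[0,0,0,0,0,0],[0,0,0,0,0,0],[0,0,0,0,0,0],[0,0,0,0,0,0],[0,0,0,0,0,0],[0,0,0,0,0,0],[0,0,0,0,0,0]],
  ],
  claw=1,
)

```text
clock: 6.83
eef_pos: [505.5, -150.0, 113.3]
tool_rot: [-3.142, 0.0, -2.023]
force: [0.6, 0.2, 0.1]
width: 85.3
```

arm_command(
  rows=[
    [[0,0,-20,0,0,0],[0,0,-50,0,0,0],[0,0,-90,0,0,0],[0,0,-130,0,0,0],[0,0,-150,0,0,0],[0,0,-150,0,0,0]],
  ],
)

```text
clock: 7.33
eef_pos: [508.3, -151.3, 268.3]
tool_rot: [-3.132, 0.002, -2.023]
force: [1.1, 0.2, 1.0]
width: 85.1
```

```bash
python3 st.py; python3 - <<'E'
from h import *
from cell import get_image
for n in ("wrist","side"):
    im=get_image(n); cv2.imwrite(f"pics/{n}3.png",im["pixels"][:,:,::-1] if n=="wrist" else cv2.resize(im["pixels"][160:300,240:400,::-1],None,fx=4,fy=4)); np.savez(f"pics/{n}3.npz",**im)
E
```

```text
7.3333 [ 508.3 -151.3  268.3] [-1.7944e+02  1.3000e-01 -1.1593e+02] [1.1 0.2 1. ] [-0.06  0.   -0.03] 85.1 [-0.03  0.43  0.38  1.82 -0.2   0.92 -1.58]
valve ang 154.21725210737333 89.59390047914708
```

View pics/wrist3.png

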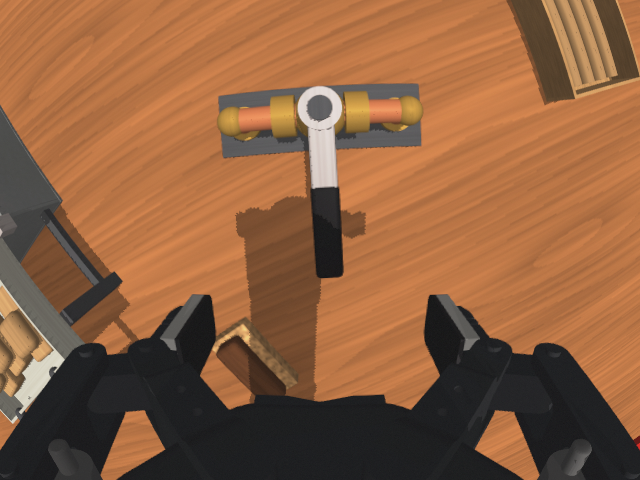

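View pics/side3.png

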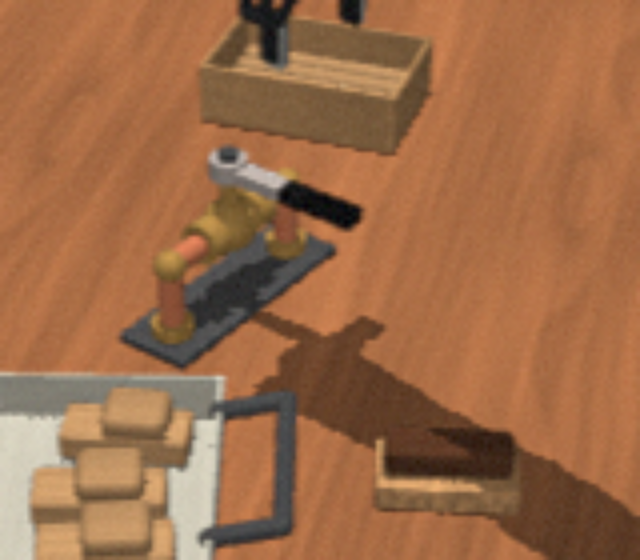

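Seen from above, the pipe runs (230,121)→(410,109) and the handle (319,108)→(329,275). They are square to within half a degree, so the valve is shut. Next is the tray handle.

```bash
python3 - <<'E'
from h import *
d=load("wrist3")
def fr(u,v,z):
    K,P=d["K"],d["pose"];a,b=u-K[0,2],v-K[1,2];r=np.hypot(a,b);t=r/K[0,0]
    c=P[:3,:3]@np.array([np.sin(t)*a/r,-np.sin(t)*b/r,-np.cos(t)]);o=P[:3,3];return o+c*(z-o[2])/c[2]
h,e=fr(319.5,107,147),fr(329.5,273,136);a,b=fr(230,121,84),fr(410,110,84)
an=lambda v:np.degrees(np.arctan2(v[1],v[0]))
print(h,e,an(e-h),an(b-a), an(e-h)-an(b-a))
print(row((436,213.5,255),13))
E
```

```text
[ 588.19937433 -190.18543686  147.        ] [ 470.90948682 -141.81070054  136.        ] 157.58691772110714 -112.39888437080977 269.9858020919169
[-296.5, 221.5, 8.8, -0.1, -0.1, -128.9]
```

arm_command(
  rows=[
    [[-148,110,5,0,0,-65],[-296,221,9,0,0,-129],[-296,221,9,0,0,-129],[-296,221,9,0,0,-129],[-296,221,9,0,0,-129],[-296,221,9,0,0,-129],[-296,221,9,0,0,-129],[-296,221,9,0,0,-129],[-296,221,9,0,0,-129],[-296,221,9,0,0,-129],[-296,221,9,0,0,-129],[-296,221,9,0,0,-129],[-296,221,9,0,0,-129],[-296,221,9,0,0,-129],[-296,221,9,0,0,-129],[-296,221,9,0,0,-129],[-296,221,9,0,0,-129],[-296,221,9,0,0,-129],[-296,221,9,0,0,-129],[-296,221,9,0,0,-129]],
  ],
)

```text
clock: 9.1
eef_pos: [435.2, 212.2, 253.0]
tool_rot: [3.142, 0.003, 0.225]
force: [0.1, 0.1, 0.8]
width: 85.4
```

```bash
python3 st.py; python3 - <<'E'
from h import *
from cell import get_image
im=get_image("wrist"); cv2.imwrite("pics/w4.png",im["pixels"][:,:,::-1]); np.savez("pics/w4.npz",**im)
E
```

```text
9.1 [435.2 212.2 253. ] [1.800e+02 1.700e-01 1.289e+01] [0.1 0.1 0.8] [ 0.01  0.02 -0.04] 85.4 [-0.32  0.38 -0.26  1.93  0.13  0.85 -0.42]
valve ang 110.90714807826329 430.8544190358808
```

View pics/w4.png

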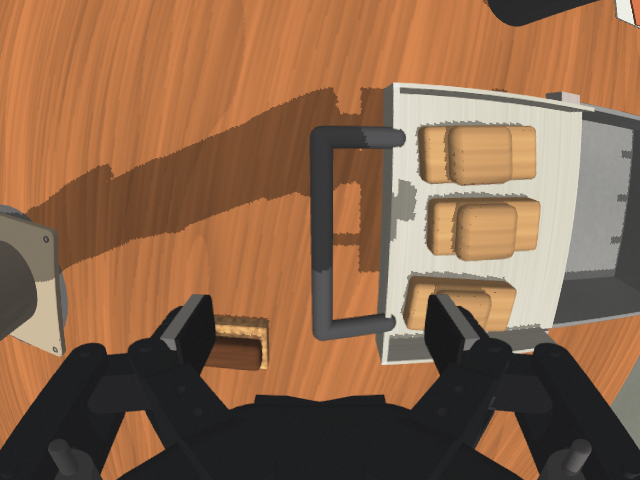

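```bash
cat >> h.py <<'E'
def fr(d,u,v,z):
    K,P=d["K"],d["pose"];a,b=u-K[0,2],v-K[1,2];r=np.hypot(a,b);t=r/K[0,0]
    c=P[:3,:3]@np.array([np.sin(t)*a/r,-np.sin(t)*b/r,-np.cos(t)]);o=P[:3,3];return o+c*(z-o[2])/c[2]
E
python3 - <<'E'
from h import *
d=load("w4")
m=d["pixels"].astype(int);
for v in (160,200,240,280,305):
    g=np.where(m[v,295:350].max(-1)<95)[0]+295
    c=(g.min()+g.max())/2; w=fr(d,c,v,172); print(v,g.min(),g.max(),w.round(1))
a,b=fr(d,322,328,172),fr(d,320,137,172);print(a,b,(a+b)/2,np.degrees(np.arctan2(*(b-a)[[1,0]]))-90,np.linalg.norm(a-b))
t0,t1=fr(d,384,362,163),fr(d,397,84,163);print("corners",t0,t1,np.linalg.norm(t1-t0),(t0+t1)/2)
E
```

```text
160 310 332 [422.8 265.  172. ]
200 311 332 [428.5 241.3 172. ]
240 311 332 [434.2 216.6 172. ]
280 312 332 [440.6 190.3 172. ]
305 312 331 [444.3 172.6 172. ]
[448.61858741 155.39944701 172.        ] [419.1620989  278.32062619 172.        ] [433.89034315 216.8600366  172.        ] 13.476077448843014 126.40134890854779
corners [502.54133195 130.68466642 163.        ] [458.054719   322.64203514 163.        ] 197.04489371394493 [480.29802547 226.66335078 163.        ]
```

The bar spans (321,135)–(323,328) in the wrist view. Its centre is about (434.8, 214.5), yaw 13.1°, matching the other views. Fully open fingers would hit the tray's end wall, so I narrow them to about 40 mm before going down.

```bash
python3 - <<'E'
from h import *
print(row((434.8,214.5,151.5),13.1))
E
```

```text
[0.1, -2.3, 101.7, 0.0, 0.1, -0.2]
```

arm_command(
  rows=[
    [[0,-2,0,0,0,0],[0,-2,0,0,0,0],[0,-2,0,0,0,0],[0,-2,0,0,0,0],[0,-2,0,0,0,0],[0,-2,0,0,0,0]],
  ],
  claw=-0.1,
)

```text
clock: 9.65
eef_pos: [435.6, 214.7, 254.4]
tool_rot: [3.142, -0.0, 0.228]
force: [0.2, 0.2, -0.3]
width: 38.7
```

```bash
python3 st.py;python3 - <<'E'
from h import *
print(row((434.8,214.5,151.5),13.1))
E
```

```text
9.65 [435.6 214.7 254.4] [ 1.800e+02 -1.000e-02  1.307e+01] [ 0.2  0.2 -0.3] [-0.04  0.03 -0.01] 38.7 [-0.32  0.37 -0.26  1.93  0.13  0.85 -0.42]
valve ang 110.74118010228902 433.04003288152256
[-0.9, -0.0, 102.9, 0.0, -0.0, -0.0]
```

arm_command(
  rows=[
    [[-1,0,30,0,0,0],[-1,0,60,0,0,0],[-1,0,80,0,0,0],[-1,0,92,0,0,0],[-1,0,100,0,0,0],[-1,0,103,0,0,0],[-1,0,103,0,0,0],[-1,0,103,0,0,0]],
  ],
)

```text
clock: 10.32
eef_pos: [435.1, 214.7, 151.9]
tool_rot: [-3.141, -0.001, 0.228]
force: [-0.2, -0.2, -0.3]
width: 38.3
```

```bash
python3 st.py; python3 - <<'E'
from h import *
from cell import get_image
im=get_image("wrist"); cv2.imwrite("pics/w5.png",im["pixels"][:,:,::-1])
E
```

```text
10.3167 [435.1 214.7 151.9] [-1.7998e+02 -7.0000e-02  1.3080e+01] [-0.2 -0.2 -0.3] [ 0.01  0.01 -0.05] 38.3 [-0.36  0.52 -0.22  2.05  0.2   0.59 -0.49]
valve ang 110.80104780264493 433.27044667182383
```

View pics/w5.png

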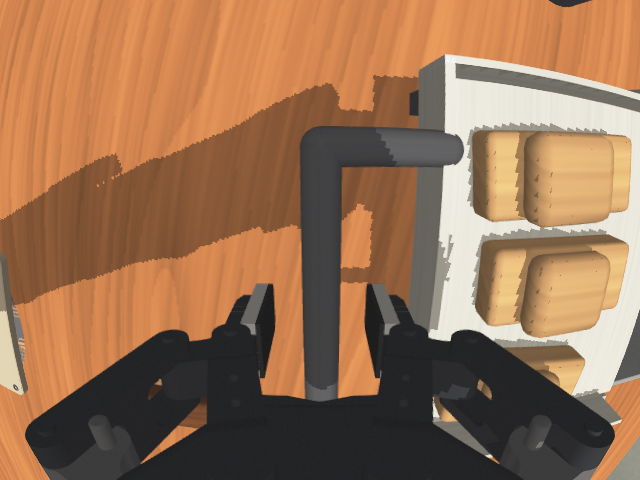

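The bar (column 321) runs between the two pads and there's no contact yet. I'll close.

arm_command(
  rows=[
    [[0,0,0,0,0,0],[0,0,0,0,0,0],[0,0,0,0,0,0],[0,0,0,0,0,0],[0,0,0,0,0,0],[0,0,0,0,0,0],[0,0,0,0,0,0],[0,0,0,0,0,0]],
  ],
  claw=-1,
)

```text
clock: 11.03
eef_pos: [435.7, 214.8, 152.2]
tool_rot: [-3.141, -0.003, 0.228]
force: [0.3, -1.1, 6.2]
width: 12.4
```

```bash
cat > arc.py <<'E'
from h import *
import sys
from cell import sensors
# hinge from bar; rows for theta in degrees list, relative to now at theta0; tilt fraction
def arc(th0,ths,frac=0.):
    s=sensors.read_state();ph=np.arctan2(45,205);r=209.9;o=np.array([np.cos(np.radians(13.1)),np.sin(np.radians(13.1))])
    q=lambda t:np.array([-r*np.cos(ph+np.radians(t)),r*np.sin(ph+np.radians(t))])
    R0=R.from_euler("xyz",s["tool_rot"])
    for t in ths:
        d=q(t)-q(th0)          # bar shift in station x,z
        w=np.r_[o*d[0],d[1]]
        T=R.from_rotvec(frac*np.radians(t-th0)*np.array([-o[1],o[0],0]))
        Rn=T*R0
        # pinch pt stays on bar: tcp = bar + Rn*(0,0,18.7)
        w=w+Rn.apply([0,0,18.7])-R0.apply([0,0,18.7])
        print(t,np.round(np.r_[R0.inv().apply(w),(R0.inv()*Rn).as_rotvec(degrees=True)],1).tolist())
E
python3 st.py; python3 -c "
from arc import *
arc(0,range(1,22,1));print();arc(0,range(0,67,6),.5)"
```

```text
11.0333 [435.7 214.8 152.2] [-1.7997e+02 -1.5000e-01  1.3070e+01] [ 0.3 -1.1  6.2] [-0.07 -0.22  0.05] 12.4 [-0.36  0.52 -0.22  2.05  0.2   0.59 -0.49]
valve ang 110.72613802094179 433.1298854775647
1 [0.8, -0.0, -3.6, 0.0, 0.0, 0.0]
2 [1.7, -0.0, -7.1, 0.0, 0.0, 0.0]
3 [2.7, -0.0, -10.7, 0.0, 0.0, 0.0]
4 [3.7, -0.0, -14.2, 0.0, 0.0, 0.0]
5 [4.7, -0.0, -17.7, 0.0, 0.0, 0.0]
6 [5.9, -0.0, -21.2, 0.0, 0.0, 0.0]
7 [7.1, -0.0, -24.6, 0.0, 0.0, 0.0]
8 [8.3, -0.0, -28.1, 0.0, 0.0, 0.0]
9 [9.6, -0.0, -31.5, 0.0, 0.0, 0.0]
10 [11.0, -0.0, -34.9, 0.0, 0.0, 0.0]
11 [12.5, -0.0, -38.3, 0.0, 0.0, 0.0]
12 [13.9, -0.0, -41.6, 0.0, 0.0, 0.0]
13 [15.5, -0.0, -44.9, 0.0, 0.0, 0.0]
14 [17.1, -0.0, -48.2, 0.0, 0.0, 0.0]
15 [18.8, -0.0, -51.5, 0.0, 0.0, 0.0]
16 [20.5, -0.0, -54.7, 0.0, 0.0, 0.0]
17 [22.3, -0.0, -57.9, 0.0, 0.0, 0.0]
18 [24.1, -0.0, -61.1, 0.0, 0.0, 0.0]
19 [26.0, -0.0, -64.2, 0.0, 0.0, 0.0]
20 [27.9, -0.0, -67.3, 0.0, 0.0, 0.0]
21 [29.9, -0.0, -70.4, 0.0, 0.0, 0.0]

0 [0.0, 0.0, 0.0, 0.0, 0.0, 0.0]
6 [4.9, -0.0, -21.2, -0.0, -3.0, 0.0]
12 [12.0, -0.0, -41.7, -0.0, -6.0, 0.0]
18 [21.2, -0.0, -61.3, -0.0, -9.0, 0.0]
24 [32.4, -0.1, -79.8, -0.0, -12.0, 0.0]
30 [45.4, -0.1, -97.0, -0.0, -15.0, 0.0]
36 [60.1, -0.1, -112.7, -0.0, -18.0, 0.0]
42 [76.4, -0.1, -126.6, -0.0, -21.0, 0.0]
48 [94.0, -0.1, -138.8, -0.0, -24.0, 0.0]
54 [112.8, -0.1, -149.0, -0.0, -27.0, 0.0]
60 [132.5, -0.1, -157.2, -0.0, -30.0, 0.0]
66 [153.0, -0.1, -163.2, -0.0, -33.0, 0.0]
```

The bar is held, width 12.4 mm. I'll lift along the hinge arc, with the tool staying vertical and the round bar turning in the pads.

arm_command(
  rows=[
    [[0.8,0,-3.6,0,0,0],[1.7,0,-7.1,0,0,0],[2.7,0,-10.7,0,0,0],[3.7,0,-14.2,0,0,0],[4.7,0,-17.7,0,0,0],[5.9,0,-21.2,0,0,0],[7.1,0,-24.6,0,0,0],[8.3,0,-28.1,0,0,0],[9.6,0,-31.5,0,0,0],[11,0,-34.9,0,0,0],[11,0,-34.9,0,0,0]],
  ],
)

```text
clock: 11.95
eef_pos: [445.6, 217.1, 186.6]
tool_rot: [-3.141, -0.0, 0.228]
force: [3.3, 1.4, -4.4]
width: 11.8
```

```bash
python3 st.py; python3 - <<'E'
from arc import *
from cell import get_image
im=get_image("side"); cv2.imwrite("pics/s6.png",cv2.resize(im["pixels"][180:380,120:380,::-1],None,fx=3,fy=3))
arc(10,range(12,41,2))
E
```

```text
11.95 [445.6 217.1 186.6] [-1.7998e+02 -3.0000e-02  1.3080e+01] [ 3.3  1.4 -4.4] [ 0.33 -0.67  0.06] 11.8 [-0.34  0.48 -0.24  1.98  0.17  0.69 -0.46]
valve ang 109.38556001710724 431.8784659038787
12 [2.9, -0.0, -6.7, 0.0, 0.0, 0.0]
14 [6.1, -0.0, -13.3, 0.0, 0.0, 0.0]
16 [9.4, -0.0, -19.8, 0.0, 0.0, 0.0]
18 [13.0, -0.0, -26.2, 0.0, 0.0, 0.0]
20 [16.8, -0.0, -32.5, 0.0, 0.0, 0.0]
22 [20.9, -0.0, -38.6, 0.0, 0.0, 0.0]
24 [25.1, -0.0, -44.6, 0.0, 0.0, 0.0]
26 [29.6, -0.0, -50.4, 0.0, 0.0, 0.0]
28 [34.2, -0.0, -56.0, 0.0, 0.0, 0.0]
30 [39.1, -0.0, -61.5, 0.0, 0.0, 0.0]
32 [44.1, -0.0, -66.9, 0.0, 0.0, 0.0]
34 [49.3, -0.0, -72.0, 0.0, 0.0, 0.0]
36 [54.7, -0.0, -77.0, 0.0, 0.0, 0.0]
38 [60.3, -0.0, -81.7, 0.0, 0.0, 0.0]
40 [66.0, -0.0, -86.3, 0.0, 0.0, 0.0]
```

View pics/s6.png

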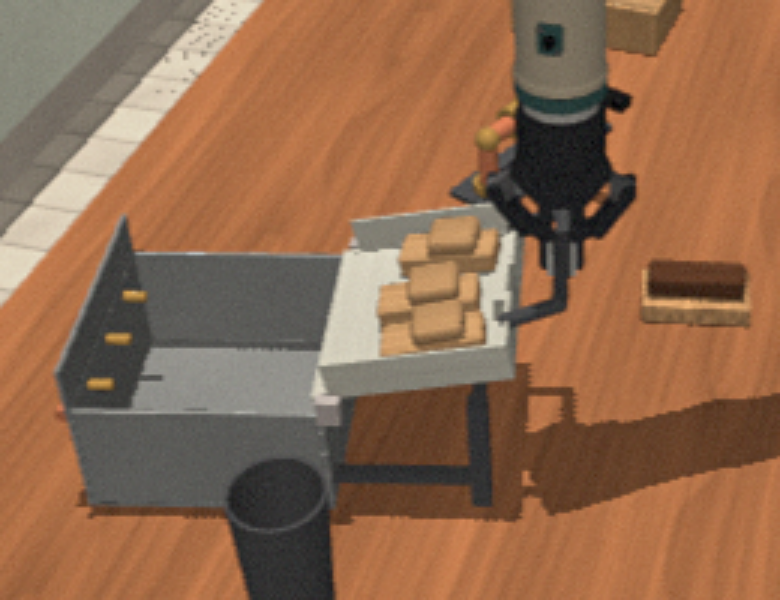

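The tray is lifted about 10° and the bar at (560,270) is held firmly, with small forces. I'll continue.

arm_command(
  rows=[
    [[1.4,0,-3.3,0,0,0],[2.9,0,-6.7,0,0,0],[4.5,0,-10,0,0,0],[6.1,0,-13.3,0,0,0],[7.7,0,-16.6,0,0,0],[9.4,0,-19.8,0,0,0],[11.2,0,-23,0,0,0],[13,0,-26.2,0,0,0],[14.9,0,-29.4,0,0,0],[16.8,0,-32.5,0,0,0],[18.8,0,-35.6,0,0,0],[20.9,0,-38.6,0,0,0],[23,0,-41.6,0,0,0],[25.1,0,-44.6,0,0,0],[27.3,0,-47.5,0,0,0],[29.6,0,-50.4,0,0,0],[31.9,0,-53.2,0,0,0],[34.2,0,-56,0,0,0],[36.6,0,-58.8,0,0,0],[39.1,0,-61.5,0,0,0]],
  ],
)

```text
clock: 13.67
eef_pos: [480.9, 225.3, 247.9]
tool_rot: [3.141, 0.005, 0.229]
force: [-7.3, 1.4, 0.0]
width: 11.7
```

```bash
python3 st.py; python3 - <<'E'
from arc import *
from cell import get_image
im=get_image("side"); cv2.imwrite("pics/s7.png",cv2.resize(im["pixels"][180:380,120:380,::-1],None,fx=3,fy=3))
arc(30,range(31,51,1))
E
```

```text
13.6667 [480.9 225.3 247.9] [179.96   0.31  13.11] [-7.3  1.4  0. ] [0.09 1.98 0.01] 11.7 [-0.31  0.45 -0.26  1.82  0.14  0.9  -0.4 ]
valve ang 104.57898777131871 429.45304241669106
31 [2.5, 0.0, -2.7, 0.0, 0.0, 0.0]
32 [5.0, 0.0, -5.3, 0.0, 0.0, 0.0]
33 [7.6, 0.0, -8.0, 0.0, 0.0, 0.0]
34 [10.2, 0.0, -10.5, 0.0, 0.0, 0.0]
35 [12.9, 0.0, -13.0, 0.0, 0.0, 0.0]
36 [15.6, 0.0, -15.5, 0.0, 0.0, 0.0]
37 [18.3, 0.0, -17.9, 0.0, 0.0, 0.0]
38 [21.1, 0.0, -20.3, 0.0, 0.0, 0.0]
39 [23.9, 0.0, -22.6, 0.0, 0.0, 0.0]
40 [26.8, 0.0, -24.9, 0.0, 0.0, 0.0]
41 [29.7, 0.0, -27.1, 0.0, 0.0, 0.0]
42 [32.7, 0.0, -29.3, 0.0, 0.0, 0.0]
43 [35.7, 0.0, -31.4, 0.0, 0.0, 0.0]
44 [38.7, 0.0, -33.5, 0.0, 0.0, 0.0]
45 [41.7, 0.0, -35.5, 0.0, 0.0, 0.0]
46 [44.8, 0.0, -37.5, 0.0, 0.0, 0.0]
47 [48.0, 0.0, -39.4, 0.0, 0.0, 0.0]
48 [51.1, 0.0, -41.2, 0.0, 0.0, 0.0]
49 [54.3, 0.0, -43.0, 0.0, 0.0, 0.0]
50 [57.5, 0.0, -44.8, 0.0, 0.0, 0.0]
```

View pics/s7.png

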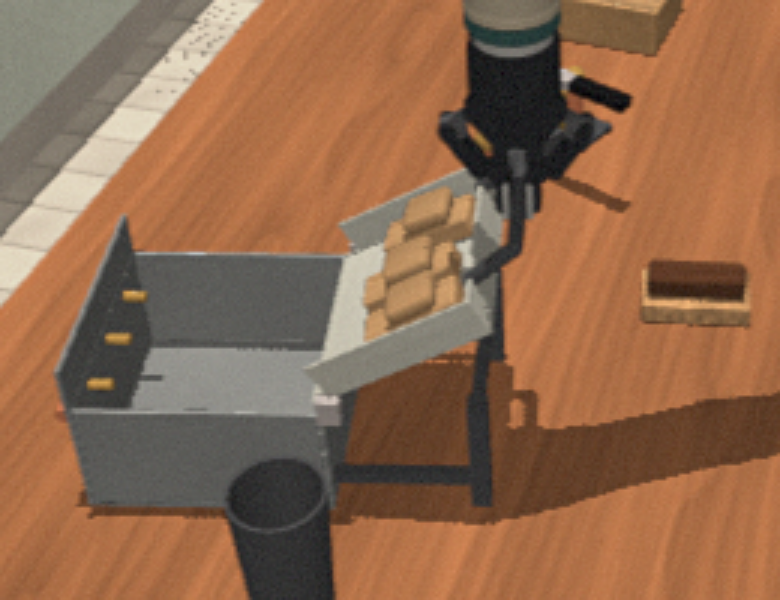

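Tray is at about 30°, the blanks still lie in it, and forces are only a few N. I'll continue.

arm_command(
  rows=[
    [[2.5,0,-2.7,0,0,0],[5,0,-5.3,0,0,0],[7.6,0,-8,0,0,0],[10.2,0,-10.5,0,0,0],[12.9,0,-13,0,0,0],[15.6,0,-15.5,0,0,0],[18.3,0,-17.9,0,0,0],[21.1,0,-20.3,0,0,0],[23.9,0,-22.6,0,0,0],[26.8,0,-24.9,0,0,0],[29.7,0,-27.1,0,0,0],[32.7,0,-29.3,0,0,0],[35.7,0,-31.4,0,0,0],[38.7,0,-33.5,0,0,0],[41.7,0,-35.5,0,0,0],[41.7,0,-35.5,0,0,0]],
  ],
)

```text
clock: 15.05
eef_pos: [520.7, 234.8, 285.7]
tool_rot: [3.141, 0.006, 0.229]
force: [-14.2, -2.7, 15.7]
width: 11.7
```

```bash
python3 st.py; python3 - <<'E'
from arc import *
from cell import get_image
im=get_image("side"); cv2.imwrite("pics/s8.png",cv2.resize(im["pixels"][180:380,120:380,::-1],None,fx=3,fy=3))
s=sensors.read_state();o=np.array([np.cos(np.radians(13.1)),np.sin(np.radians(13.1))])
h=np.array([435.2,214.5])+205*o;b=s["eef_pos"]+[0,0,18.7];v=[(b[:2]-h)@o,b[2]-125];print("bar rel hinge",np.round(v,1),np.hypot(*v),np.degrees(np.arctan2(v[1],-v[0]))-12.4)
arc(45,range(46,66,1))
E
```

```text
15.05 [520.7 234.8 285.7] [179.96   0.35  13.11] [-14.2  -2.7  15.7] [-0.53  3.33  0.05] 11.7 [-0.3   0.47 -0.25  1.66  0.13  1.03 -0.37]
valve ang 99.13042970832618 430.5080284323269
bar rel hinge [-117.3  179.4] 214.29634224906118 44.42612813499676
46 [3.1, 0.0, -2.0, 0.0, 0.0, 0.0]
47 [6.2, 0.0, -3.9, 0.0, 0.0, 0.0]
48 [9.4, 0.0, -5.7, 0.0, 0.0, 0.0]
49 [12.6, 0.0, -7.5, 0.0, 0.0, 0.0]
50 [15.8, 0.0, -9.3, 0.0, 0.0, 0.0]
51 [19.0, 0.0, -11.0, 0.0, 0.0, 0.0]
52 [22.3, 0.0, -12.6, 0.0, 0.0, 0.0]
53 [25.6, 0.0, -14.2, 0.0, 0.0, 0.0]
54 [29.0, 0.0, -15.7, 0.0, 0.0, 0.0]
55 [32.3, 0.0, -17.2, 0.0, 0.0, 0.0]
56 [35.7, 0.0, -18.6, 0.0, 0.0, 0.0]
57 [39.1, 0.0, -19.9, 0.0, 0.0, 0.0]
58 [42.5, 0.0, -21.2, 0.0, 0.0, 0.0]
59 [46.0, 0.0, -22.4, 0.0, 0.0, 0.0]
60 [49.5, 0.0, -23.6, 0.0, 0.0, 0.0]
61 [53.0, 0.0, -24.7, 0.0, 0.0, 0.0]
62 [56.5, 0.0, -25.7, 0.0, 0.0, 0.0]
63 [60.0, 0.0, -26.7, 0.0, 0.0, 0.0]
64 [63.6, 0.0, -27.6, 0.0, 0.0, 0.0]
65 [67.1, 0.0, -28.4, 0.0, 0.0, 0.0]
```

View pics/s8.png

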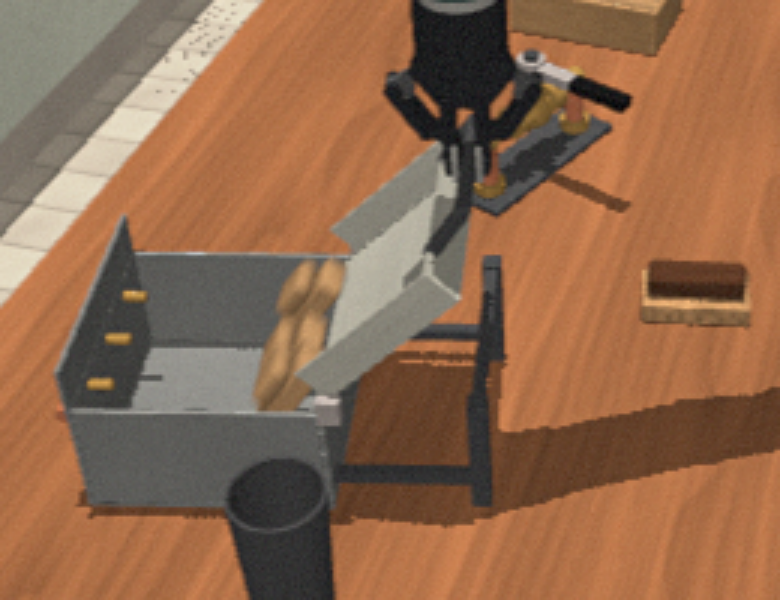

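The blanks are sliding off into the bin. The force (-14, 0, +16 N) means I'm cutting inside the arc slightly, so I'll add 2 mm outward and go on to about 60°.

arm_command(
  rows=[
    [[-1,0,-3,0,0,0],[2,0,-5,0,0,0],[5,0,-8,0,0,0],[8,0,-9.5,0,0,0],[11,0,-11,0,0,0],[14,0,-12.5,0,0,0],[17,0,-14,0,0,0],[20,0,-15.6,0,0,0],[23.5,0,-17.2,0,0,0],[27,0,-18.7,0,0,0],[30.3,0,-20.2,0,0,0],[33.7,0,-21.6,0,0,0],[37,0,-22.9,0,0,0],[40.5,0,-24.2,0,0,0],[44,0,-25.4,0,0,0],[44,0,-25.4,0,0,0]],
  ],
)

```text
clock: 16.43
eef_pos: [567.9, 245.9, 311.9]
tool_rot: [-3.141, -0.003, 0.228]
force: [-6.7, 0.6, 12.1]
width: 11.8
```

```bash
python3 st.py; cat > hg.py <<'E'
from arc import *
s=sensors.read_state();o=np.array([np.cos(np.radians(13.1)),np.sin(np.radians(13.1))])
h=np.array([435.2,214.5])+205*o;b=s["eef_pos"]-R.from_euler("xyz",s["tool_rot"]).apply([0,0,18.7]);v=[(b[:2]-h)@o,b[2]-125];print("bar rel hinge",np.round(v,1),np.hypot(*v),"theta",np.degrees(np.arctan2(v[1],-v[0]))-12.4)
E
python3 hg.py
python3 - <<'E'
from h import *
from cell import get_image
im=get_image("side"); cv2.imwrite("pics/s9.png",cv2.resize(im["pixels"][180:380,120:380,::-1],None,fx=3,fy=3))
im=get_image("scene"); cv2.imwrite("pics/c9.png",cv2.resize(im["pixels"][130:340,330:560,::-1],None,fx=2.5,fy=2.5))
E
```

```text
16.4333 [567.9 245.9 311.9] [-1.7995e+02 -1.7000e-01  1.3070e+01] [-6.7  0.6 12.1] [-0.06  1.96  0.03] 11.8 [-0.3   0.52 -0.25  1.5   0.13  1.14 -0.35]
valve ang 92.77332526474429 436.66463625492355
bar rel hinge [-68.7 205.6] 216.79986824988603 theta 59.11688307319633
```

View pics/s9.png

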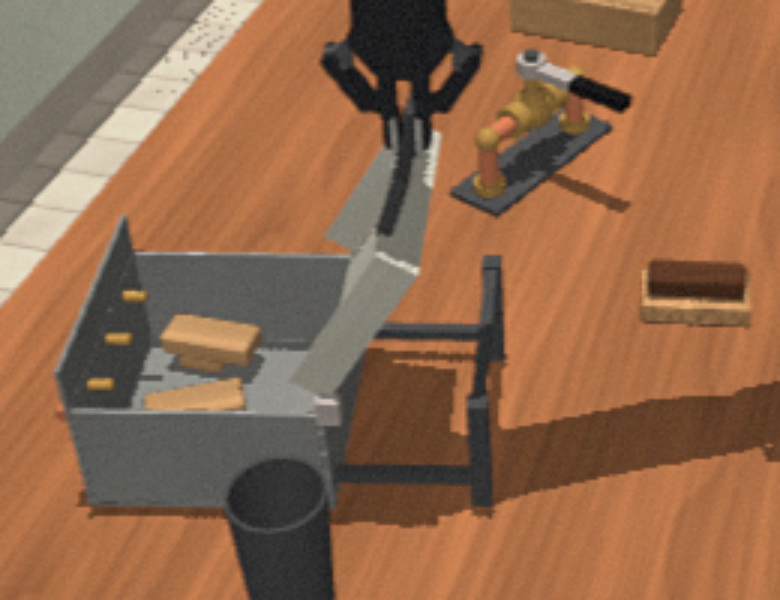

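View pics/c9.png

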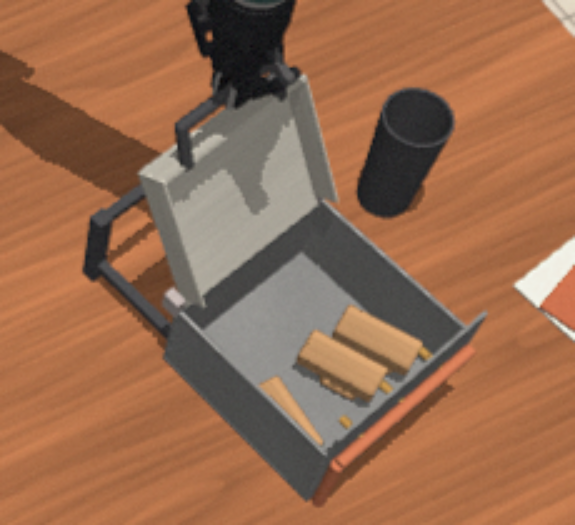

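All three blanks lie in the bin, at (290,410), (340,365) and (378,340) in the scene crop, and the tray is empty. I'll check the grip before lowering.

```bash
python3 - <<'E'
from h import *
from cell import get_image
im=get_image("wrist"); cv2.imwrite("pics/w10.png",im["pixels"][:,:,::-1])
E
```

```text
(no output)
```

View pics/w10.png

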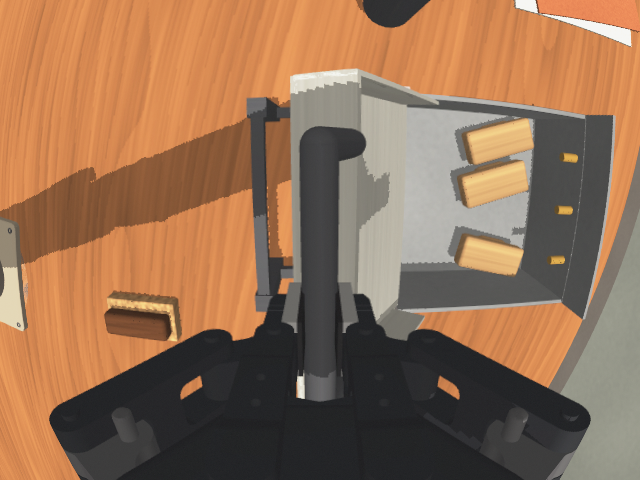

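The bar (column 320) sits between the pads and the three blanks are visible in the bin at (500,140), (493,183) and (488,255). I'll lower slowly along the arc.

```bash
cat > down.py <<'E'
from hg import *
import sys
t0=np.degrees(np.arctan2(v[1],-v[0])); r0=np.hypot(*v); t1=12.4;r1=210.
Ri=R.from_euler("xyz",s["tool_rot"]).inv()
def go(tend,n):
    for i in range(1,n+1):
        t=t0+(tend+12.4-t0)*i/n; r=r1+(r0-r1)*(t-t1)/(t0-t1)
        q=np.array([-r*np.cos(np.radians(t)),r*np.sin(np.radians(t))])-v
        print(round(t-12.4,1),Ri.apply(np.r_[o*q[0],q[1]]).round(1).tolist())
go(float(sys.argv[1]),int(sys.argv[2]))
E
python3 down.py 38 17
```

```text
bar rel hinge [-68.8 205.6] 216.82978231083413 theta 59.089761433332136
57.8 [-4.4, 0.0, 1.7]
56.6 [-8.7, 0.0, 3.4]
55.4 [-13.1, 0.0, 5.3]
54.1 [-17.3, 0.0, 7.2]
52.9 [-21.5, 0.0, 9.2]
51.6 [-25.7, 0.0, 11.3]
50.4 [-29.8, 0.0, 13.5]
49.2 [-33.9, 0.0, 15.8]
47.9 [-37.9, 0.0, 18.2]
46.7 [-41.9, 0.0, 20.7]
45.4 [-45.8, 0.0, 23.2]
44.2 [-49.7, 0.0, 25.8]
43.0 [-53.4, 0.1, 28.6]
41.7 [-57.2, 0.1, 31.3]
40.5 [-60.8, 0.1, 34.2]
39.2 [-64.4, 0.1, 37.2]
38.0 [-68.0, 0.1, 40.2]
```

arm_command(
  rows=[
    [[-4.4,0,1.7,0,0,0],[-8.7,0,3.4,0,0,0],[-13.1,0,5.3,0,0,0],[-17.3,0,7.2,0,0,0],[-21.5,0,9.2,0,0,0],[-25.7,0,11.3,0,0,0],[-29.8,0,13.5,0,0,0],[-33.9,0,15.8,0,0,0],[-37.9,0,18.2,0,0,0],[-41.9,0,20.7,0,0,0],[-45.8,0,23.2,0,0,0],[-49.7,0,25.8,0,0,0],[-53.4,0,28.6,0,0,0],[-57.2,0,31.3,0,0,0],[-60.8,0,34.2,0,0,0],[-64.4,0,37.2,0,0,0],[-68,0,40.2,0,0,0],[-68,0,40.2,0,0,0]],
  ],
)

```text
clock: 18.08
eef_pos: [501.0, 230.1, 270.0]
tool_rot: [-3.141, -0.002, 0.229]
force: [-6.7, 0.5, 8.1]
width: 11.6
```

```bash
python3 st.py; python3 down.py 16 19
```

```text
18.0833 [501.  230.1 270. ] [-1.7999e+02 -1.3000e-01  1.3100e+01] [-6.7  0.5  8.1] [0.16 1.12 0.03] 11.6 [-0.31  0.45 -0.26  1.74  0.14  0.96 -0.39]
valve ang 101.81581917933487 429.5221617702651
bar rel hinge [-137.4  163.7] 213.67593062568827 theta 37.59380861764358
36.5 [-3.2, 0.0, 2.8]
35.3 [-6.2, 0.0, 5.7]
34.2 [-9.3, 0.0, 8.7]
33.0 [-12.3, 0.0, 11.7]
31.9 [-15.2, 0.0, 14.8]
30.8 [-18.0, 0.0, 17.9]
29.6 [-20.8, 0.0, 21.1]
28.5 [-23.5, 0.0, 24.3]
27.4 [-26.2, 0.0, 27.6]
26.2 [-28.8, 0.0, 30.9]
25.1 [-31.3, 0.0, 34.3]
24.0 [-33.7, 0.0, 37.7]
22.8 [-36.1, 0.0, 41.2]
21.7 [-38.4, 0.0, 44.7]
20.5 [-40.7, 0.0, 48.3]
19.4 [-42.8, 0.0, 51.9]
18.3 [-44.9, 0.0, 55.5]
17.1 [-46.9, 0.0, 59.2]
16.0 [-48.9, 0.0, 62.9]
```

arm_command(
  rows=[
    [[-3.2,0,2.8,0,0,0],[-6.2,0,5.7,0,0,0],[-9.3,0,8.7,0,0,0],[-12.3,0,11.7,0,0,0],[-15.2,0,14.8,0,0,0],[-18,0,17.9,0,0,0],[-20.8,0,21.1,0,0,0],[-23.5,0,24.3,0,0,0],[-26.2,0,27.6,0,0,0],[-28.8,0,30.9,0,0,0],[-31.3,0,34.3,0,0,0],[-33.7,0,37.7,0,0,0],[-36.1,0,41.2,0,0,0],[-38.4,0,44.7,0,0,0],[-40.7,0,48.3,0,0,0],[-42.8,0,51.9,0,0,0],[-44.9,0,55.5,0,0,0],[-46.9,0,59.2,0,0,0],[-48.9,0,62.9,0,0,0],[-48.9,0,62.9,0,0,0]],
  ],
)

```text
clock: 19.75
eef_pos: [454.0, 219.1, 205.8]
tool_rot: [-3.141, -0.002, 0.229]
force: [-3.9, 1.3, -0.5]
width: 11.7
```

```bash
python3 st.py; python3 down.py 4 14
```

```text
19.75 [454.  219.1 205.8] [-1.7999e+02 -1.1000e-01  1.3100e+01] [-3.9  1.3 -0.5] [0.44 0.65 0.04] 11.7 [-0.33  0.46 -0.25  1.94  0.16  0.75 -0.44]
valve ang 108.25777547471468 431.05480815345993
bar rel hinge [-185.7   99.5] 210.70841807595224 theta 15.777825909121878
14.9 [-1.4, 0.0, 2.8]
14.1 [-2.8, 0.0, 5.5]
13.3 [-4.1, 0.0, 8.3]
12.4 [-5.4, 0.0, 11.1]
11.6 [-6.7, 0.0, 14.0]
10.7 [-7.9, 0.0, 16.8]
9.9 [-9.0, 0.0, 19.7]
9.0 [-10.1, 0.0, 22.5]
8.2 [-11.2, 0.0, 25.4]
7.4 [-12.3, 0.0, 28.3]
6.5 [-13.2, 0.0, 31.3]
5.7 [-14.2, 0.0, 34.2]
4.8 [-15.1, 0.0, 37.2]
4.0 [-16.0, 0.0, 40.1]
```

arm_command(
  rows=[
    [[-1.4,0,2.8,0,0,0],[-2.8,0,5.5,0,0,0],[-4.1,0,8.3,0,0,0],[-5.4,0,11.1,0,0,0],[-6.7,0,14,0,0,0],[-7.9,0,16.8,0,0,0],[-9,0,19.7,0,0,0],[-10.1,0,22.5,0,0,0],[-11.2,0,25.4,0,0,0],[-12.3,0,28.3,0,0,0],[-13.2,0,31.3,0,0,0],[-14.2,0,34.2,0,0,0],[-15.1,0,37.2,0,0,0],[-16,0,40.1,0,0,0],[-16,0,40.1,0,0,0]],
  ],
)

```text
clock: 21.0
eef_pos: [438.4, 215.3, 165.0]
tool_rot: [-3.141, -0.002, 0.228]
force: [5.3, 2.9, -1.6]
width: 11.4
```

```bash
python3 st.py; python3 down.py -1 10; python3 - <<'E'
from h import *
from cell import get_image
im=get_image("side"); cv2.imwrite("pics/s11.png",cv2.resize(im["pixels"][180:380,120:380,::-1],None,fx=3,fy=3))
E
```

```text
21.0 [438.4 215.3 165. ] [-1.7998e+02 -1.0000e-01  1.3080e+01] [ 5.3  2.9 -1.6] [ 0.71 -1.32  0.06] 11.4 [-0.35  0.51 -0.23  2.03  0.19  0.63 -0.48]
valve ang 110.37014783264337 432.70380534946565
bar rel hinge [-201.7   58.7] 210.1140463274204 theta 3.8277226554440826
3.3 [-0.5, 0.0, 1.7]
2.9 [-0.9, 0.0, 3.4]
2.4 [-1.4, 0.0, 5.1]
1.9 [-1.8, 0.0, 6.8]
1.4 [-2.2, 0.0, 8.6]
0.9 [-2.6, 0.0, 10.3]
0.4 [-3.0, 0.0, 12.0]
-0.0 [-3.4, 0.0, 13.7]
-0.5 [-3.8, 0.0, 15.5]
-1.0 [-4.1, 0.0, 17.2]
```

View pics/s11.png

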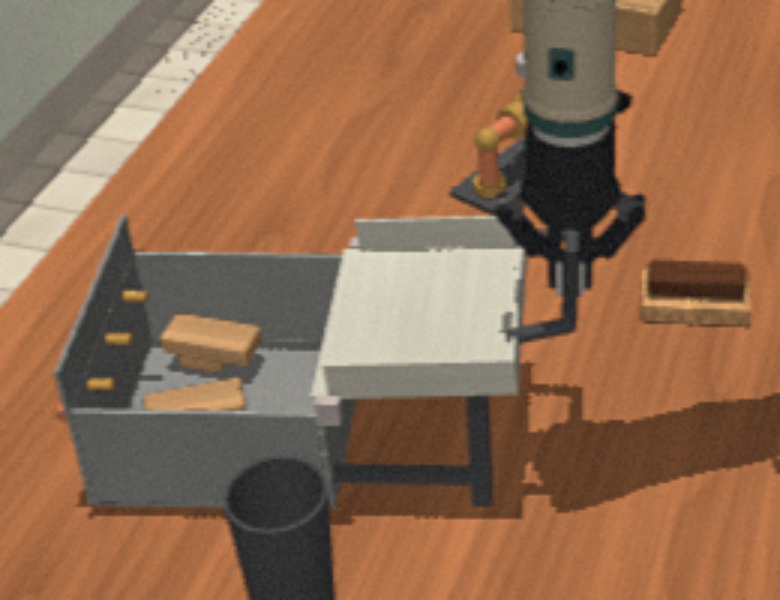

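Only a few degrees remain, so I'll continue in small steps and watch the vertical force.

arm_command(
  rows=[
    [[-0.5,0,1.2,0,0,0],[-0.7,0,2.4,0,0,0],[-1,0,3.6,0,0,0],[-1.3,0,4.8,0,0,0],[-1.6,0,6,0,0,0],[-1.9,0,7.2,0,0,0],[-2.2,0,8.4,0,0,0],[-2.2,0,8.4,0,0,0]],
  ],
)

```text
clock: 21.72
eef_pos: [436.5, 214.9, 157.1]
tool_rot: [-3.141, -0.003, 0.228]
force: [4.6, 2.6, -1.1]
width: 11.6
```

arm_command(
  rows=[
    [[-0.2,0,0.8,0,0,0],[-0.4,0,1.6,0,0,0],[-0.6,0,2.4,0,0,0],[-0.8,0,3.2,0,0,0],[-0.8,0,3.2,0,0,0]],
  ],
)

```text
clock: 22.13
eef_pos: [435.7, 214.7, 154.7]
tool_rot: [-3.141, -0.003, 0.228]
force: [4.0, 2.1, 7.0]
width: 11.6
```

```bash
python3 st.py
```

```text
22.1333 [435.7 214.7 154.7] [-1.7998e+02 -1.5000e-01  1.3060e+01] [4.  2.1 7. ] [ 0.49 -1.01  0.05] 11.6 [-0.36  0.52 -0.22  2.04  0.2   0.6  -0.49]
valve ang 110.7259672665344 433.07312431057875
```

arm_command(
  rows=[
    [[-0.1,0,0.7,0,0,0],[-0.2,0,1.4,0,0,0],[-0.3,0,2,0,0,0],[-0.3,0,2,0,0,0],[-0.3,0,2,0,0,0]],
  ],
)

```text
clock: 22.55
eef_pos: [435.8, 214.8, 154.5]
tool_rot: [-3.142, -0.004, 0.228]
force: [0.8, -0.1, 25.5]
width: 11.4
```

```bash
python3 st.py; python3 - <<'E'
from h import *
from cell import get_image
im=get_image("side"); np.savez("pics/s12.npz",**im); W=pts(im);d0=load("side0");W0=pts(d0)
# tray floor and bar heights now vs at start
for (u,v) in [(240,290),(255,268),(245,300)]: print(W[v-2:v+3,u-2:u+3,2].mean().round(1),W0[v-2:v+3,u-2:u+3,2].mean().round(1))
p=W[262:305,235:300].reshape(-1,3);o=np.array([np.cos(np.radians(13.1)),np.sin(np.radians(13.1))])
m=(p[:,2]>122)&(p[:,2]<140);p=p[m];A=np.c_[p[:,:2]@o,np.ones(len(p))];c=np.linalg.lstsq(A,p[:,2],rcond=None)[0];print("slope deg",np.degrees(c[0]),len(p),np.median(p[:,2]))
E
```

```text
22.55 [435.8 214.8 154.5] [-180.     -0.24   13.05] [ 0.8 -0.1 25.5] [ 0.03 -0.23  0.07] 11.4 [-0.36  0.52 -0.22  2.04  0.2   0.59 -0.49]
valve ang 110.7228961522657 433.0831915891614
131.3 131.2
131.0 145.8
137.7 137.6
slope deg -0.11215290244409543 2259 131.2377003563587
```

The tray is down: floor slope is −0.1°, heights match the start, and 25 N shows the legs are in contact. I'll ease off, open to 40 mm and retreat.

arm_command(
  rows=[
    [[0,0,-1,0,0,0],[0,0,-1.5,0,0,0],[0,0,-1.5,0,0,0]],
  ],
)

```text
clock: 22.85
eef_pos: [435.8, 214.7, 154.7]
tool_rot: [-3.141, -0.004, 0.228]
force: [3.0, 1.8, 10.6]
width: 11.6
```

arm_command(
  rows=[
    [[0,0,0,0,0,0],[0,0,0,0,0,0],[0,0,0,0,0,0],[0,0,0,0,0,0],[0,0,0,0,0,0],[0,0,0,0,0,0],[0,0,0,0,0,0],[0,0,0,0,0,0]],
  ],
  claw=-0.1,
)

```text
clock: 23.52
eef_pos: [434.1, 214.2, 153.2]
tool_rot: [3.141, 0.0, 0.228]
force: [-0.6, 0.4, -0.6]
width: 38.4
```

arm_command(
  rows=[
    [[0,0,-8,0,0,0],[0,0,-20,0,0,0],[0,0,-40,0,0,0],[0,0,-70,0,0,0],[0,0,-100,0,0,0],[0,0,-130,0,0,0],[0,0,-150,0,0,0],[0,0,-150,0,0,0],[0,0,-150,0,0,0]],
  ],
)

```text
clock: 24.27
eef_pos: [434.7, 214.6, 304.8]
tool_rot: [-3.141, -0.003, 0.228]
force: [0.3, -0.0, 0.2]
width: 38.8
```

```bash
python3 st.py; python3 - <<'E'
from h import *
from cell import get_image
for n in ("side","scene"):
    im=get_image(n); np.savez(f"pics/{n}13.npz",**im); cv2.imwrite(f"pics/{n}13.png",im["pixels"][:,:,::-1])
    W=pts(im);o=np.array([np.cos(np.radians(13.1)),np.sin(np.radians(13.1))])
    p=W[240:310,230:320].reshape(-1,3) if n=="side" else W[150:260,350:470].reshape(-1,3)
    q=p[:,:2]-(np.array([434.8,214.5])+155*o);l=np.c_[q@o,q@np.array([-o[1],o[0]])]
    m=(p[:,2]>120)&(p[:,2]<145)&(l[:,0]>-95)&(l[:,0]<45)&(abs(l[:,1])<80);p=p[m];A=np.c_[l[m,0],np.ones(m.sum())];c=np.linalg.lstsq(A,p[:,2],rcond=None)[0];print(n,"slope deg",np.degrees(c[0]),m.sum(),np.median(p[:,2]))
E
```

```text
24.2667 [434.7 214.6 304.8] [-179.96   -0.18   13.08] [ 0.3 -0.   0.2] [-0.02 -0.01  0.  ] 38.8 [-0.31  0.31 -0.28  1.86  0.1   0.98 -0.4 ]
valve ang 110.85985245244525 433.2793161337349
side slope deg 0.03494040348523212 1762 131.1301255658551
scene slope deg -0.07725210609593415 2553 128.16990200638702
```

View pics/side13.png

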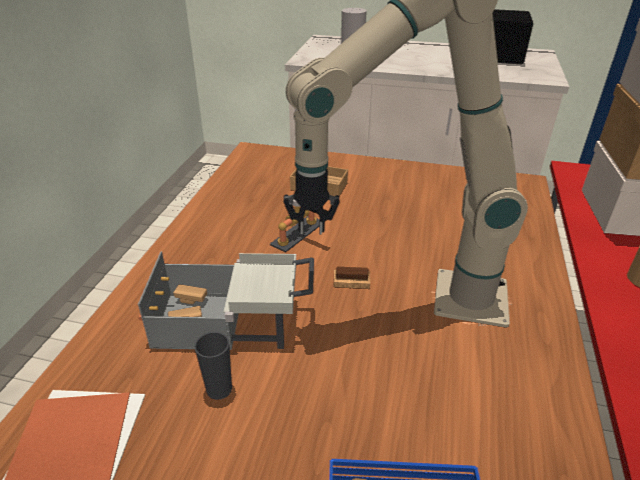

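View pics/scene13.png

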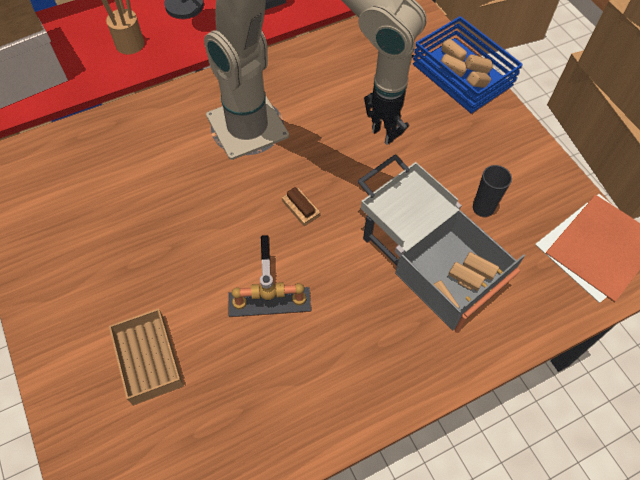

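The tray is level and empty. The three blanks are in the bin at about (445,293), (466,276) and (482,264), the valve handle points square from the pipe at (265,255), and the bystanders are where they were.

```bash
python3 - <<'E'
from cell import order
print(order.finish_job())
E
```

```text
the job is handed in; nothing more can be done
None
```

The job is done and handed in at about 24 s on the clock. The valve was shut first, then the tray was tipped and lowered.

- **Valve:** I gripped the sleeve and turned the handle clockwise about 70° until it stopped and the force rose to about 14 N. A later wrist-camera measurement put it at 90.0° to the pipe. In the last scene picture it still stands square.
- **Tray:** I lifted the handle along the hinge arc to about 59° by my estimate, just short of the 66° stop. All three blanks slid into the bin; I saw them there from three cameras. I lowered the tray under grip until its legs took the load, eased off, and only then opened the fingers.
- **Last checks:** The tray floor slope was +0.03° in the side view and −0.08° in the scene view. The tray is empty, and the gripper was about 130 mm above its handle with no force on it. In the last pictures the sanding block, cup and dowel box look unmoved; I did not measure them.
- **Small disagreements:**
  - During the lift, the grip point ran up to 7 mm outside the expected arc radius, with forces up to about 21 N. After landing, the tool stood 2.5 mm higher than at the grasp, so the bar shifted slightly in the pads.
  - At landing I pressed the tray onto its legs with about 25 N for a moment before easing off.
  - The two cameras read the tray floor height 3 mm apart (131 against 128 mm; 129 expected).

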